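Shut the tilt-out bin and line up the baby jars

TASK

Tip the white tilt-out bin fully shut, then slide the three loose baby jars on the shelf into one straight, evenly spaced row touching the wooden plinth in front of the bin, with a gap of about 30 mm between neighbouring jars. Keep the jars standing on the shelf all the while (push them, do not lift or topple them), and leave everything else where it is.

Things in the scene. Friction and masses are not known exactly. Their poses are not given: they have to be found in the camera images.
- jar0: one of three identical empty baby-food jars, clear glass with a flat aluminium cap, upright on the shelf; body 58 mm diameter up to 46 mm, cap 53 mm diameter, 69 mm high overall, about 110 g; loose, slides when pushed. Origin at the centre of its underside, z up
- jar1: one of three identical empty baby-food jars, clear glass with a flat aluminium cap, upright on the shelf; body 58 mm diameter up to 46 mm, cap 53 mm diameter, 69 mm high overall, about 110 g; loose, slides when pushed. Origin at the centre of its underside, z up
- jar2: one of three identical empty baby-food jars, clear glass with a flat aluminium cap, upright on the shelf; body 58 mm diameter up to 46 mm, cap 53 mm diameter, 69 mm high overall, about 110 g; loose, slides when pushed. Origin at the centre of its underside, z up
- bin_unit: fixed light-wood housing of the bin, 360 mm wide (y), 170 deep (x), 190 high. At its foot a plinth 25 mm high runs the full width, 12 mm proud of the shut bin. Origin at shelf level, middle of the plinth's front face; x into the housing (away from the robot), y along the plinth, z up. A jar touching the plinth has its centre at x = -29 mm in this frame
- bin (a joint): tilt of the white plastic bin, rad: 0 = shut, upright; starts 0.5 to 0.75, leaning out to the robot; stop at 0.8. Hinged at its lower front edge, 27 mm above the shelf, 12 mm behind the plinth face, axis along the unit's y; front panel 326 mm wide, 150 tall from the hinge. Stiff hinge: stays where left, sinks shut when nearly shut; 1 to 3 N at the top closes it
- bin_top (a point): middle of the top edge of the white bin's front face, 150 mm from the hinge line; moves with the bin (177 mm above the shelf when shut). A small lip projects 7 mm from the face there
- sippy_cup: bystander: green sippy cup with closed flip spout, 72 mm diameter, about 114 mm tall, origin centre of underside
- bowl: bystander: stainless bowl, 140 mm diameter, 55 mm high, origin centre of underside
- pot_lid: bystander: small aluminium pot lid with black knob lying flat, 110 mm diameter, 30 mm high, origin centre of underside
- milk_bottle: bystander: clear plastic milk bottle, 56 mm diameter, 140 mm tall, origin centre of underside
- tea_tin: bystander: plain aluminium tea tin, 72 mm diameter, 100 mm tall, origin centre of underside
- spice_jar: bystander: small amber spice jar, 44 mm diameter, 70 mm tall, standing on top of the bin housing near its back, origin centre of underside

How it is judged (in metres and radians):
On the way, in this order (a step that is already met when the one before it is completed fails the run):
1. the bin is tipped shut (value of joint bin below 0.05 rad), for 0.2 s.
2. the three jars stand in an even row against the plinth (x of jar0 in the frame of bin_unit between -0.036 and -0.022 m and y of jar0 in the frame of bin_unit between -0.165 and 0.165 m and height (world z) of each of jar0, jar1, jar2 below 0.008 m and angle between each of jar0, jar1, jar2's own z axis and vertical below 0.1 rad and linear speed of each of jar0, jar1, jar2 below 0.02 m/s and x of jar1 in the frame of bin_unit between -0.036 and -0.022 m and y of jar1 in the frame of bin_unit between -0.165 and 0.165 m and x of jar2 in the frame of bin_unit between -0.036 and -0.022 m and y of jar2 in the frame of bin_unit between -0.165 and 0.165 m and ((horizontal distance between jar0 and jar1 between 0.08 and 0.096 m and horizontal distance between jar0 and jar2 between 0.08 and 0.096 m and horizontal distance between jar1 and jar2 above 0.155 m) or (horizontal distance between jar1 and jar0 between 0.08 and 0.096 m and horizontal distance between jar1 and jar2 between 0.08 and 0.096 m and horizontal distance between jar0 and jar2 above 0.155 m) or (horizontal distance between jar2 and jar0 between 0.08 and 0.096 m and horizontal distance between jar2 and jar1 between 0.08 and 0.096 m and horizontal distance between jar0 and jar1 above 0.155 m))), for 0.2 s.
At the end, for the whole second after the job is handed in: Bin shut (under 0.05 rad); all three jars upright (0.1 rad) and at rest on the shelf, each within 7 mm of touching the plinth face and within its width; the middle jar 80 to 96 mm centre to centre (22 to 38 mm gap) from each of the others, which stand on either side of it (all of step 2 and value of joint bin below 0.05 rad).
It fails at once if a jar is lifted off the shelf (height (world z) of any of jar0, jar1, jar2 above 0.015 m).
It fails at once if a jar is toppled (angle between any of jar0, jar1, jar2's own z axis and vertical above 0.5 rad).
It fails at once if another thing (cup, bowl, lid, bottle, tin, spice jar) is moved more than 25 mm (distance of any of sippy_cup, bowl, pot_lid, milk_bottle, tea_tin, spice_jar from where it was at the start of the episode above 0.025 m).
It also fails if it takes over 64 s, if anything falls off the work surface, if the arm or the gripper's body presses on something with over 40 N, if the wrist force passes 120 N, or if a joint passes its speed limit or range.

ROBOT

A 6-joint arm with a two-finger parallel gripper is mounted at the origin on the work surface. World frame = base frame: x ahead of the robot, y to its left, z up, the work surface at z = 0. Lengths are in mm, angles in rad, forces in N, time in s.
With the tool pointing down it reaches from about 300 to 775 mm from the base axis. Payload 14.6 kg.
Tool frame: the origin (TCP) lies at the very end of the fingers, on their centre line; the grasp point (between the pads) lies 19 mm behind it; z points along the fingers, y is the line along which they close (so a half turn about z gives the same grasp; the last joint's range is limited). The gripper opens to 94 mm and grips with 3 to 60 N. Pads are 16 mm wide; open, the fingers measure 119 mm over their backs; the gripper's body (75 mm by 177 mm) begins 78 mm behind the grasp point.
Start: joints at [-1.204, 0.3, 1.521, -0, 1.321, -0.067], TCP at [231.169, -499.049, 205.446] pointing down, gripper open.
Joint ranges: [-3.03, 3.03], [-0.79, 2.21], [0.23, 2.52], [-1.04, 4.18], [0, 3.07], [-2.55, 2.55]. Speed limits (rad/s): [2.22, 2.22, 2.57, 3.14, 3.14, 3.14].

INTERFACE

Orientations are given as [roll, pitch, yaw] about the fixed x, y, z axes, in that order (R = Rz(yaw) Ry(pitch) Rx(roll)).
In Python, from cell import manip gives the robot as it stands.
- The arm moves only by the tool servo_tool, never from a script. Its argument "rows" is a list of rows, each a list of 7 numbers: the turn, a rotation vector about the world's x, y, z in degrees, then the shift along the world's x, y, z in mm, then the closure, from 0 (fully open) to 1 (shut). In form: [[rx, ry, rz, dx, dy, dz, fingers], ...]. A call has 1 to 20 rows; each row shifts and turns the commanded pose from where the row before left it; what a row does not reach is not made up. A row lasts 1/8 s, in which the tool goes at most 62.5 mm and 10.7 degrees, less where a joint would pass 70% of its speed; a pose out of reach is approached as far as the arm can. A call with a gripper value outside its range is refused whole. The fingers move at their own pace and stop on an object; "grip_force" is the grip in N (left out, the last holds). Time passes only in rows, so rows that do not move let the fingers close. It gives the time, the measured TCP pose, the force, the opening and the grip force at its end, in the units of the state.
- manip.read_state(): the state, without advancing time (a new reading comes with each control period).
- manip.camera(name): name is "scene" or "side" or "wrist"; returns the picture (420x560x3 uint8, red, green, blue); there is no depth.
- manip.camera_info(name): a dict with "fx", "fy", "cx", "cy" (pixels), "position" and "rotation" of the camera in the world; the wrist camera has in their place "T_tool_cam" (4x4, takes a point from camera to tool coordinates, whose origin is the TCP and whose axes are the flange's). Camera axes: x right, y down, z forward; pixel columns grow to the right and rows downward; lengths in mm; the calibration is good to about 2 mm. A picture is of the moment at which its call begins: read the wrist's pose just before it. camera_info takes no time and is no camera call.
- manip.sign_off(): hands the job in; it is judged then, once.
The state is a dict: "clock": time; "joints": joint angles; "qd": joint speeds; "effort": joint torques, N m; "eef_pos": TCP position; "eef_rot": TCP orientation; "wrist_force": force on the tool from outside, world axes, zero at the start; "moment": the same for the moment, N m; "finger_gap": finger opening in mm; "finger_force": force on a finger pad.
Only numpy, scipy, OpenCV 4.12 (cv2) and the standard library are available. Lean on these libraries where they do the work, as an engineer would, in place of code of your own. Each camera call takes 0.05 s, during which the arm holds its last target. There are 200 camera calls.

## Working session

There is one attempt and no reset: what is moved stays moved. The work goes in short steps, Python scripts to look and compute and a tool call to move; the robot and the scene stay as the last step left them, time stands still between calls to the robot, and variables do not carry over. Pictures are saved under pics/ and viewed, at most 10 in all, crops included, and the job is handed in when it is done.

Besides the shell and the picture viewer there is one more tool, called after ">>>" as name(argument=value, ...), one argument or row to a line, values as JSON. servo_tool: Moves the arm, as the interface text tells. Its arguments: {"type":"object","properties":{"rows":{"type":"array","items":{"type":"array","items":{"type":"number"}}},"grip_force":{"type":"number"}},"required":["rows"]}

```bash
mkdir -p pics; python3 - <<'E'
from cell import manip
import cv2
for n in("scene","side"):
    cv2.imwrite(f"pics/{n}0.png",cv2.resize(manip.camera(n)[:,:,::-1],(800,600),interpolation=cv2.INTER_CUBIC))
    print(n,manip.camera_info(n))
print(manip.camera_info("wrist"));print(manip.read_state())
E
```

```text
scene {'fx': 538.1771843343263, 'fy': 538.1771843343263, 'cx': 285.5109057801411, 'cy': 204.9789335120102, 'position': array([ 741.28651991, 1035.49850143, 1108.38872058]), 'rotation': array([-2.32514892,  0.00793572,  2.99667053])}
side {'fx': 497.18242886994346, 'fy': 497.18242886994346, 'cx': 287.948743097452, 'cy': 211.32926859885345, 'position': array([ 201.70844871,  865.97130859, 1204.84791135]), 'rotation': array([-2.43585123, -0.01530551, -2.67299887])}
{'fx': 341.0072853881343, 'fy': 341.0072853881343, 'cx': 280.24404487710586, 'cy': 208.247162712373, 'T_tool_cam': array([[ 1.87719673e-04, -9.65321272e-01, -2.61064757e-01,
         7.62468135e+01],
       [ 9.99999957e-01,  1.22092435e-04,  2.67601190e-04,
         5.05820391e-01],
       [-2.26447089e-04, -2.61064796e-01,  9.65321253e-01,
        -1.79270081e+02],
       [ 0.00000000e+00,  0.00000000e+00,  0.00000000e+00,
         1.00000000e+00]])}
{'clock': 0.1, 'joints': array([-1.20363618e+00,  3.00409254e-01,  1.52150451e+00,  9.66058309e-06,
        1.32071030e+00, -6.65780394e-02]), 'qd': array([ 9.53215562e-05, -5.39089638e-04, -6.85722724e-04, -1.25108947e-04,
        6.08747717e-04,  2.10600807e-03]), 'effort': array([ 1.57073580e-03, -5.32644439e+01, -3.53282869e+01,  7.10314955e-02,
        2.34601612e-02, -8.03505964e-05]), 'eef_pos': array([ 231.07309659, -498.84811387,  204.95264893]), 'eef_rot': array([-3.14056415e+00, -7.79555823e-05,  4.33735746e-01]), 'wrist_force': array([ 0.1665976 , -0.31022344, -0.38397508]), 'moment': array([-0.04932446, -0.02856377,  0.03725844]), 'finger_force': 0.0, 'finger_gap': 94.22503375240676}
```

View pics/scene0.png

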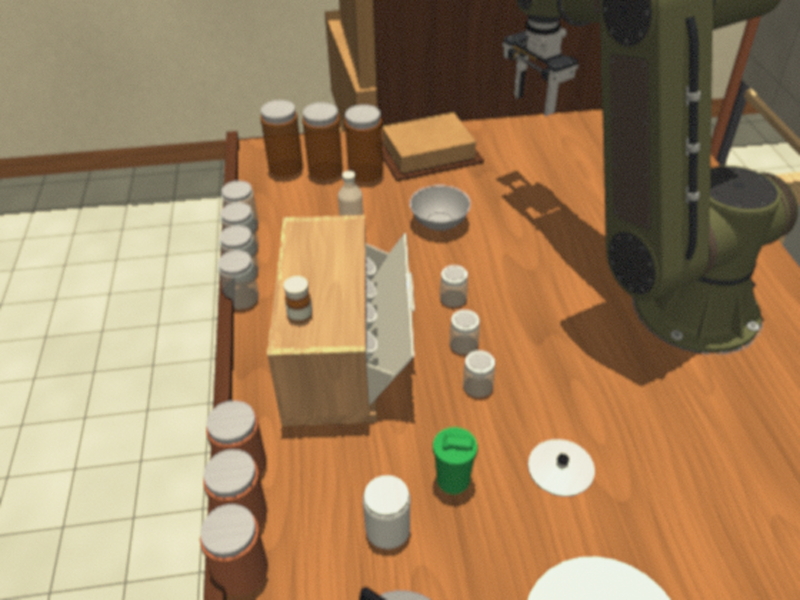

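View pics/side0.png

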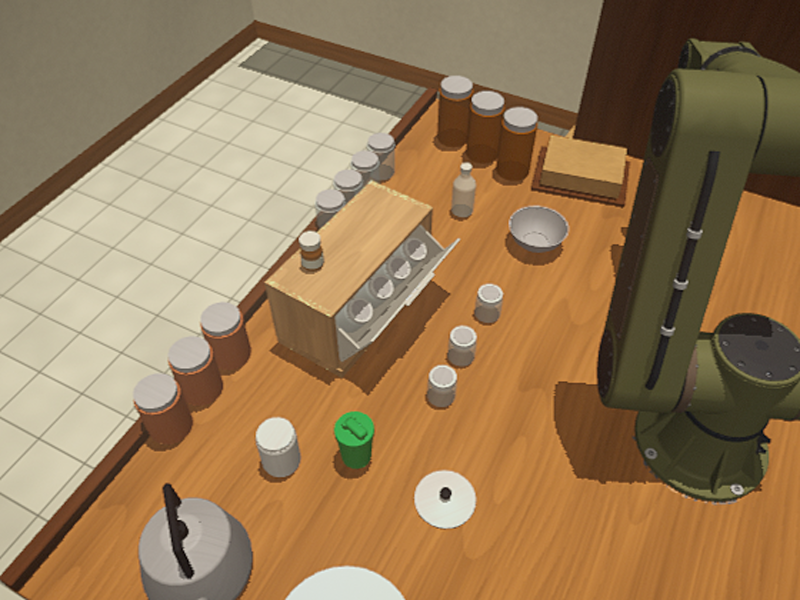

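The scene picture shows jar caps at (454,273), (465,318) and (480,360), with the housing top front corners at (365,217) and (365,348). The side picture shows the caps at (489,295), (463,336) and (442,376), with the housing top front corners at (432,210) and (330,318).

```bash
cat > h.py <<'E'
import numpy as np
from scipy.spatial.transform import Rotation as R
from cell import manip
def bp(n,u,v,z,s=800/560):
    c=manip.camera_info(n); u=(u+.5)/s-.5; v=(v+.5)/s-.5
    d=R.from_euler('xyz',c['rotation']).apply([(u-c['cx'])/c['fx'],(v-c['cy'])/c['fy'],1])
    p=np.array(c['position']); return np.round((p+d*(z-p[2])/d[2])[:2],1)
def proj(n,p):
    c=manip.camera_info(n); q=R.from_euler('xyz',c['rotation']).inv().apply(np.array(p)-c['position'])
    return np.stack([c['fx']*q[...,0]/q[...,2]+c['cx'],c['fy']*q[...,1]/q[...,2]+c['cy']],-1)
E
python3 - <<'E'
from h import *
P={'jA':((454,273),(489,295),69),'jB':((465,318),(463,336),69),'jC':((480,360),(442,376),69),
'h_ff':((365,217),(432,210),190),'h_fn':((365,348),(330,318),190),'h_bn':((272,351),(268,283),190),'h_bf':((283,218),(372,183),190),
'binfar':((405,236),(459,240),130),'binnear':((413,357),(362,346),130),
'cup':((455,440),(355,427),114),'bowl':((440,205),(538,228),55),'tin':((387,497),(277,435),100),'lid':((562,468),(446,500),0),'bottle':((349,177),(466,168),140),'spice':((296,285),(310,239),260)}
for k,(a,b,z) in P.items(): print(k,bp('scene',*a,z),bp('side',*b,z))
E
```

```text
jA [ 489.1 -104.7] [486.6 -99.5]
jB [492.5  25.2] [490.5  26.6]
jC [486.9 134.3] [486.6 134.5]
h_ff [ 659.2 -159.8] [ 655.7 -160.8]
h_fn [695.2 185.5] [694. 191.]
h_bn [844.7 169.3] [843.7 171.7]
h_bf [ 817.6 -181.4] [ 809.8 -178.1]
binfar [ 580.5 -163.1] [ 589.6 -162.7]
binnear [613.3 163.2] [634.5 181.6]
cup [572.2 331.6] [564.7 331.5]
bowl [ 473.6 -353.5] [ 469.  -357.3]
tin [689.6 408. ] [682.9 401.5]
lid [384.7 334.6] [382.3 330.9]
bottle [ 674.5 -372.9] [ 670.7 -380.2]
spice [795.6  94.3] [792.8  90.2]
```

>>> servo_tool(
  rows=[
    [0, 0, 10.65, 21.3, 36.7, 0, 1],
    [0, 0, 10.65, 21.3, 36.7, 0, 1],
    [0, 0, 10.65, 21.3, 36.7, 0, 1],
    [0, 0, 10.65, 21.3, 36.7, 0, 1],
    [0, 0, 10.65, 21.3, 36.7, 0, 1],
    [0, 0, 10.65, 21.3, 36.7, 0, 1],
    [0, 0, 10.65, 21.3, 36.7, 0, 1],
    [0, 0, 10.65, 21.3, 36.7, 0, 1],
    [0, 0, 10.65, 21.3, 36.7, 0, 1],
    [0, 0, 10.65, 21.3, 36.7, 0, 1],
    [0, 0, 10.65, 21.3, 36.7, 0, 1],
    [0, 0, 10.65, 21.3, 36.7, 0, 1],
    [0, 0, 10.65, 21.3, 36.7, 0, 1],
    [0, 0, 10.65, 21.3, 36.7, 0, 1],
    [0, 0, 0, 0, 0, -35, 1],
    [0, 0, 0, 0, 0, -40, 1],
    [0, 0, 0, 0, 0, 0, 1],
  ],
)

```text
clock: 2.22
eef_pos: [527.9, 14.9, 128.1]
eef_rot: [-3.141, -0.005, 3.036]
wrist_force: [-0.3, -1.5, 0.3]
finger_gap: 0.1
finger_force: 0.0
```

>>> servo_tool(
  rows=[
    [0, 0, 0, 10, -1, 0, 1],
    [0, 0, 0, 10, -1, 0, 1],
    [0, 0, 0, 10, -1, 0, 1],
    [0, 0, 0, 10, -1, 0, 1],
    [0, 0, 0, 10, -1, 0, 1],
    [0, 0, 0, 10, -1, 0, 1],
    [0, 0, 0, 10, -1, 0, 1],
    [0, 0, 0, 10, -1, 0, 1],
    [0, 0, 0, 10, -1, 0, 1],
    [0, 0, 0, 10, -1, 0, 1],
    [0, 0, 0, 0, 0, 0, 1],
  ],
)

```text
clock: 3.6
eef_pos: [629.9, 4.6, 130.1]
eef_rot: [-3.142, 0.0, 3.036]
wrist_force: [-0.2, 0.4, -1.3]
finger_gap: 0.7
finger_force: 0.0
```

```bash
python3 - <<'E'
from h import *
import cv2
a=manip.camera('side')[100:300,150:400,::-1]
cv2.imwrite("pics/side1.png",cv2.resize(a,None,fx=3,fy=3,interpolation=cv2.INTER_CUBIC))
E
```

```text
(no output)
```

View pics/side1.png

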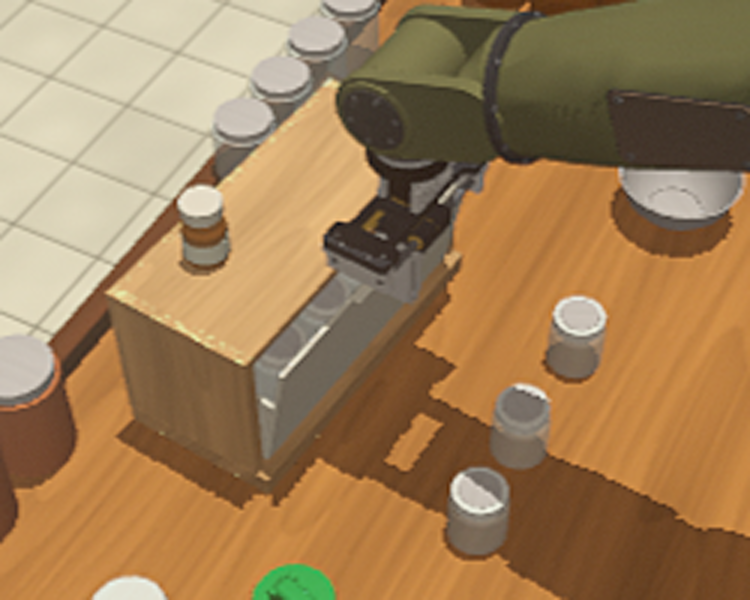

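The crop shows the fingers against the bin, which is nearly shut (its top edge at about (300,360)). The plinth's near corner is at about (262,485).

>>> servo_tool(
  rows=[
    [0, 0, 0, 6, -0.6, 0, 1],
    [0, 0, 0, 6, -0.6, 0, 1],
    [0, 0, 0, 6, -0.6, 0, 1],
    [0, 0, 0, 3, -0.3, 0, 1],
    [0, 0, 0, 3, -0.3, 0, 1],
    [0, 0, 0, 0, 0, 0, 1],
  ],
)

```text
clock: 4.4
eef_pos: [653.5, 2.3, 130.3]
eef_rot: [-3.142, -0.0, 3.036]
wrist_force: [-0.6, 0.3, -0.9]
finger_gap: 0.4
finger_force: 0.0
```

>>> servo_tool(
  rows=[
    [0, 0, 0, 3, -0.3, 0, 1],
    [0, 0, 0, 3, -0.3, 0, 1],
    [0, 0, 0, 3, -0.3, 0, 1],
    [0, 0, 0, 0, 0, 0, 1],
  ],
)

```text
clock: 4.9
eef_pos: [659.3, 1.7, 130.5]
eef_rot: [-3.141, -0.009, 3.036]
wrist_force: [-33.9, 0.8, 14.4]
finger_gap: 0.5
finger_force: 17.0
```

>>> servo_tool(
  rows=[
    [0, 0, 0, -10, 1, 0, 1],
    [0, 0, 0, -30, 3, 0, 1],
    [0, 0, 0, -40, 20, 20, 0.3],
    [0, 0, 0, -50, 50, 30, 0.3],
    [0, 0, 0, -50, 50, 30, 0.3],
    [0, 0, 0, -30, 50, 0, 0.3],
    [0, 0, 0, 0, 0, 0, 0.3],
  ],
)

```text
clock: 5.78
eef_pos: [469.6, 159.3, 200.0]
eef_rot: [3.141, 0.001, 3.04]
wrist_force: [0.9, -1.2, 0.6]
finger_gap: 47.0
finger_force: 0.0
```

```bash
python3 - <<'E'
from h import *
import cv2
a=manip.camera('side')[100:290,170:400,::-1]; b=manip.camera('scene')[130:300,170:350,::-1]
cv2.imwrite("pics/side2.png",cv2.resize(a,None,fx=3,fy=3,interpolation=cv2.INTER_CUBIC))
cv2.imwrite("pics/scene2.png",cv2.resize(b,None,fx=3,fy=3,interpolation=cv2.INTER_CUBIC))
E
```

```text
(no output)
```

View pics/side2.png

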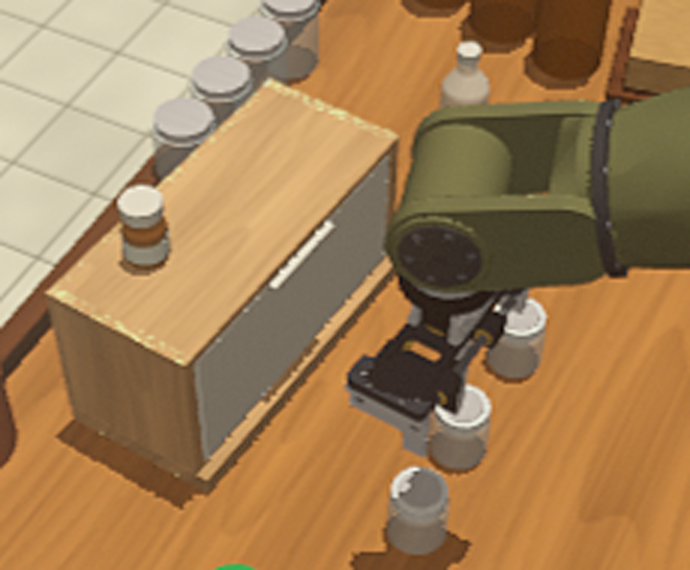

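View pics/scene2.png

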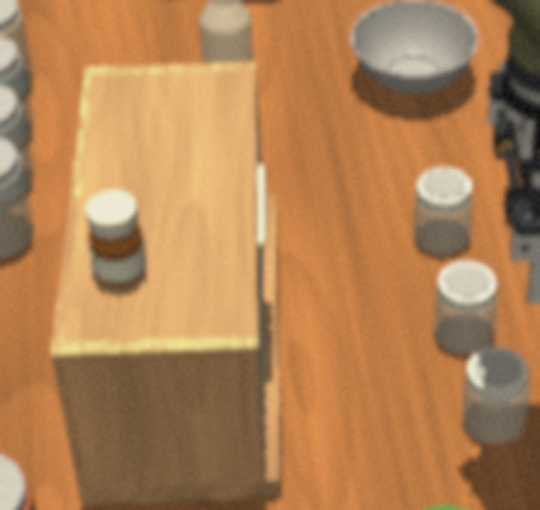

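Both crops show the bin shut. In side2 the housing top corners are at (190,363), (398,135), (50,292) and (270,80), with the plinth foot at (207,491). In scene2 they are at (258,345), (255,63), (55,350) and (88,66), with the plinth foot at (279,495).

```bash
cat > fit.py <<'E'
from h import *
from scipy.optimize import least_squares
f=lambda l,ox,oy:(np.array(l)+.5)/3-.5+[ox,oy]
S=f([(190,363),(398,135),(50,292),(270,80),(207,491)],170,100)
C=f([(258,345),(255,63),(55,350),(88,66),(279,495)],170,130)
def pts(p):
    x,y,a,d,b=p; L=np.array([[d,180,190],[d,-180,190],[b,180,190],[b,-180,190],[0,180,0]])
    return R.from_euler('z',a).apply(L)+[x,y,0]
res=lambda p:np.concatenate([(proj('side',pts(p))-S),(proj('scene',pts(p))-C)]).ravel()
s=least_squares(res,[664,15,-.106,12,170],loss='soft_l1')
print(s.x,np.round(s.fun.reshape(-1,2),1).tolist())
x,y,a=s.x[:3]
T=lambda q:R.from_euler('z',a).apply(np.array([q[0],q[1],0]))[:2]+[x,y]
for n,(cams) in {'A':((445,187),(523,318)),'B':((467,283),(464,407)),'C':((497,370),(420,492))}.items():
    p=[bp(c,*(((np.array(u)+.5)/3-.5+o)),69,1) for c,u,o in zip(('scene','side'),cams,((170,130),(170,100)))]
    m=np.mean(p,0); print(n,p,m,'unit',R.from_euler('z',-a).apply([*(m-[x,y]),0])[:2])
for v in(-88,0,88): print(v,T((-29,v)))
E
python3 fit.py
```

```text
[ 6.68637347e+02  8.68767419e+00 -9.55473444e-02  8.34376819e+00
  1.64279509e+02] [[-1.4, 0.8], [0.2, -0.3], [-0.7, 0.4], [0.4, -0.4], [-0.1, 0.5], [0.2, -0.8], [0.0, -1.4], [0.3, 0.4], [-0.1, -0.3], [-0.1, -0.5]]
A [array([ 488.9, -100. ]), array([ 482.6, -104.6])] [ 485.75 -102.3 ] unit [-171.46471639 -127.92926422]
B [array([493.7,  31. ]), array([489.1,  27. ])] [491.4  29. ] unit [-178.36677368    3.31087486]
C [array([489.1, 138. ]), array([484.7, 135.8])] [486.9 136.9] unit [-193.14012751  110.28941484]
-88 [631.37424266 -76.14428344]
0 [639.76962137  11.45433308]
88 [648.16500008  99.0529496 ]
```

>>> servo_tool(
  rows=[
    [-0.75, -7.5, 0, 8.5, -11, 0, 0.1],
    [-0.75, -7.5, 0, 8.5, -11, 0, 0.1],
    [0, 0, 0, 0, 0, -31, 0.1],
    [0, 0, 0, 0, 0, -31, 0.1],
    [0, 0, 0, 0, 0, -31, 0.1],
    [0, 0, 0, 0, 0, -31, 0.1],
    [0, 0, 0, 0, 0, -31, 0.1],
    [0, 0, 0, 0, 0, -15, 0.1],
    [0, 0, 0, 0, 0, -15, 0.1],
    [0, 0, 0, 0, 0, 0, 0.1],
  ],
  grip_force=4,
)

```text
clock: 7.12
eef_pos: [487.9, 134.5, 13.8]
eef_rot: [3.14, 0.262, 3.036]
wrist_force: [0.1, 0.0, -0.3]
finger_gap: 84.4
finger_force: 0.0
```

>>> servo_tool(
  rows=[
    [0, 0, 0, 0, 0, 0, 0.25],
    [0, 0, 0, 0, 0, 0, 0.35],
    [0, 0, 0, 0, 0, 0, 0.42],
    [0, 0, 0, 0, 0, 0, 0.42],
    [0, 0, 0, 0, 0, 0, 0.42],
  ],
)

```text
clock: 7.75
eef_pos: [488.3, 134.9, 14.7]
eef_rot: [3.14, 0.264, 3.036]
wrist_force: [-2.3, -0.0, 5.7]
finger_gap: 58.3
finger_force: 4.0
```

```bash
python3 - <<'E'
from h import *
import cv2
cv2.imwrite("pics/w1.png",manip.camera('wrist')[:,:,::-1])
E
```

```text
(no output)
```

View pics/w1.png

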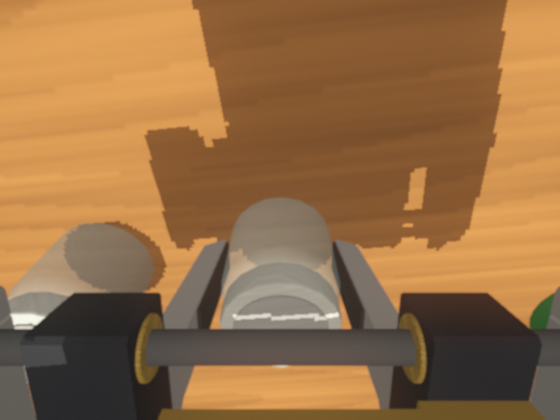

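The wrist picture shows jar C between the pads at about (280,260), upright and centred, with jar B to the left at about (95,270).

>>> servo_tool(
  rows=[
    [0, 0, 0, 6, -1.4, 0, 0.42],
    [0, 0, 0, 12, -2.7, 0, 0.42],
    [0, 0, 0, 12, -2.7, 0, 0.42],
    [0, 0, 0, 12, -2.7, 0, 0.42],
    [0, 0, 0, 12, -2.7, 0, 0.42],
    [0, 0, 0, 12, -2.7, 0, 0.42],
    [0, 0, 0, 12, -2.7, 0, 0.42],
    [0, 0, 0, 12, -2.7, 0, 0.42],
    [0, 0, 0, 12, -2.7, 0, 0.42],
    [0, 0, 0, 12, -2.7, 0, 0.42],
    [0, 0, 0, 12, -2.7, 0, 0.42],
    [0, 0, 0, 12, -2.7, 0, 0.42],
    [0, 0, 0, 12, -2.7, 0, 0.42],
    [0, 0, 0, 6, -2.0, 0, 0.42],
    [0, 0, 0, 0, 0, 0, 0.42],
  ],
)

```text
clock: 9.68
eef_pos: [644.5, 98.7, 14.2]
eef_rot: [3.14, 0.264, 3.036]
wrist_force: [1.8, -0.7, 1.2]
finger_gap: 57.7
finger_force: 4.0
```

>>> servo_tool(
  rows=[
    [0, 0, 0, 1.5, -0.15, 0, 0.42],
    [0, 0, 0, 1.5, -0.15, 0, 0.42],
    [0, 0, 0, 0, 0, 0, 0.42],
  ],
)

```text
clock: 10.05
eef_pos: [646.9, 98.8, 14.2]
eef_rot: [3.14, 0.263, 3.036]
wrist_force: [0.1, 0.4, 0.1]
finger_gap: 57.8
finger_force: 4.0
```

>>> servo_tool(
  rows=[
    [0, 0, 0, 1.5, 0, 0, 0.42],
    [0, 0, 0, 1.5, 0, 0, 0.42],
    [0, 0, 0, 0, 0, 0, 0.42],
  ],
)

```text
clock: 10.42
eef_pos: [649.5, 98.7, 13.9]
eef_rot: [3.14, 0.262, 3.036]
wrist_force: [-5.5, 0.1, 2.2]
finger_gap: 58.1
finger_force: 4.0
```

>>> servo_tool(
  rows=[
    [0, 0, 0, -0.5, 0, 0, 0.36],
    [0, 0, 0, 0, 0, 0, 0.25],
    [0, 0, 0, 0, 0, 0, 0.2],
    [0, 0, 0, 0, 0, 20, 0.2],
    [0, 0, 0, 0, 0, 30, 0.2],
    [0, 0, 0, 0, 0, 30, 0.2],
    [0, 0, 0, -30, -14, 5, 0.1],
    [0, 0, 0, -42, -18, 0, 0.1],
    [0, 0, 0, -42, -18, 0, 0.1],
    [0, 0, 0, -42, -19, 0, 0.1],
    [0, 0, 0, 0, 0, 0, 0.1],
  ],
)

```text
clock: 11.8
eef_pos: [492.1, 29.0, 100.7]
eef_rot: [3.14, 0.264, 3.035]
wrist_force: [0.6, -0.2, -0.6]
finger_gap: 84.6
finger_force: 0.0
```

```bash
python3 - <<'E'
from h import *
import cv2
a=manip.camera('side')[130:280,190:390,::-1]; b=manip.camera('scene')[160:300,230:360,::-1]
a=cv2.resize(a,None,fx=3,fy=3,interpolation=cv2.INTER_CUBIC)[:420];b=cv2.resize(b,(195*2,420),interpolation=cv2.INTER_CUBIC)
cv2.imwrite("pics/c3.png",cv2.hconcat([a[:, :410],b]))
E
```

```text
(no output)
```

View pics/c3.png

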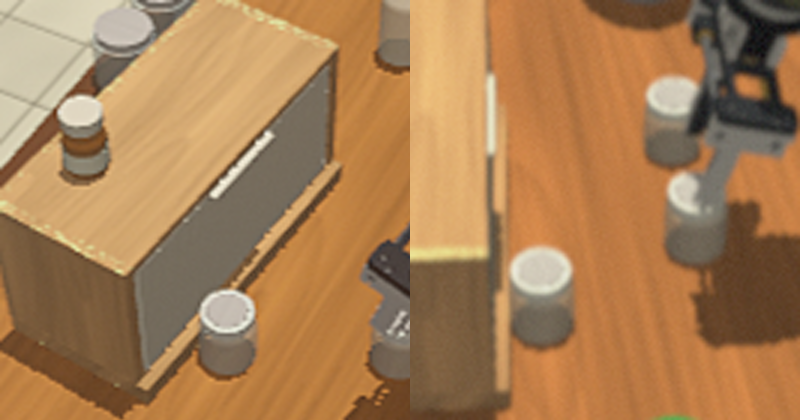

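The picture shows jar C standing at the plinth, cap at (228,312) in the side half and (542,270) in the scene half. The gripper hangs above jar B.

>>> servo_tool(
  rows=[
    [0, 0, 0, -0.5, 0, -29, 0.1],
    [0, 0, 0, 0, 0, -29, 0.1],
    [0, 0, 0, 0, 0, -20, 0.1],
    [0, 0, 0, 0, 0, -8.5, 0.1],
    [0, 0, 0, 0, 0, 0, 0.1],
    [0, 0, 0, 0, 0, 0, 0.25],
    [0, 0, 0, 0, 0, 0, 0.35],
    [0, 0, 0, 0, 0, 0, 0.42],
    [0, 0, 0, 0, 0, 0, 0.42],
    [0, 0, 0, 0, 0, 0, 0.42],
  ],
  grip_force=4,
)

```text
clock: 13.15
eef_pos: [493.3, 29.6, 13.2]
eef_rot: [3.14, 0.264, 3.036]
wrist_force: [-2.1, -1.0, 7.2]
finger_gap: 57.6
finger_force: 4.0
```

```bash
python3 - <<'E'
from h import *
print(bp('side',(228.5)/3-.5+190,312.5/3-.5+130,69,1),bp('scene',132.5/3-.5+230,270.5/3-.5+160,69,1))
E
```

```text
[642.2  99.9] [644.5 102.5]
```

>>> servo_tool(
  rows=[
    [0, 0, 0, 6, -0.8, 0, 0.42],
    [0, 0, 0, 12, -1.5, 0, 0.42],
    [0, 0, 0, 12, -1.5, 0, 0.42],
    [0, 0, 0, 12, -1.5, 0, 0.42],
    [0, 0, 0, 12, -1.5, 0, 0.42],
    [0, 0, 0, 12, -1.5, 0, 0.42],
    [0, 0, 0, 12, -1.5, 0, 0.42],
    [0, 0, 0, 12, -1.5, 0, 0.42],
    [0, 0, 0, 12, -1.5, 0, 0.42],
    [0, 0, 0, 12, -1.5, 0, 0.42],
    [0, 0, 0, 12, -1.5, 0, 0.42],
    [0, 0, 0, 12, -1.5, 0, 0.42],
    [0, 0, 0, 7, -1.2, 0, 0.42],
    [0, 0, 0, 0, 0, 0, 0.42],
  ],
)

```text
clock: 14.9
eef_pos: [638.4, 11.1, 12.5]
eef_rot: [3.14, 0.264, 3.036]
wrist_force: [0.4, -0.1, 0.8]
finger_gap: 58.1
finger_force: 4.0
```

>>> servo_tool(
  rows=[
    [0, 0, 0, 1.5, 0, 0, 0.42],
    [0, 0, 0, 0, 0, 0, 0.42],
  ],
)

```text
clock: 15.15
eef_pos: [639.2, 11.2, 12.6]
eef_rot: [3.14, 0.262, 3.036]
wrist_force: [-1.9, 0.6, 0.4]
finger_gap: 58.2
finger_force: 4.0
```

>>> servo_tool(
  rows=[
    [0, 0, 0, 1.5, 0, 0, 0.42],
    [0, 0, 0, 0, 0, 0, 0.42],
  ],
)

```text
clock: 15.4
eef_pos: [640.5, 11.2, 12.5]
eef_rot: [3.14, 0.262, 3.036]
wrist_force: [-5.3, -1.4, 1.9]
finger_gap: 58.0
finger_force: 4.0
```

>>> servo_tool(
  rows=[
    [0, 0, 0, 1.5, 0, 0, 0.42],
    [0, 0, 0, 0, 0, 0, 0.42],
  ],
)

```text
clock: 15.65
eef_pos: [642.1, 11.2, 12.5]
eef_rot: [3.14, 0.262, 3.036]
wrist_force: [-5.1, -1.0, 1.3]
finger_gap: 58.0
finger_force: 4.0
```

>>> servo_tool(
  rows=[
    [0, 0, 0, -1, 0, 0, 0.36],
    [0, 0, 0, 0, 0, 0, 0.25],
    [0, 0, 0, 0, 0, 0, 0.2],
    [0, 0, 0, 0, 0, 20, 0.2],
    [0, 0, 0, 0, 0, 30, 0.2],
    [0, 0, 0, 0, 0, 30, 0.2],
    [0, 0, 0, -30, -21, 5, 0.1],
    [0, 0, 0, -41, -30, 0, 0.1],
    [0, 0, 0, -41, -30, 0, 0.1],
    [0, 0, 0, -41, -32, 0, 0.1],
    [0, 0, 0, 0, 0, 0, 0.1],
  ],
)

```text
clock: 17.02
eef_pos: [487.0, -103.3, 98.1]
eef_rot: [3.14, 0.263, 3.033]
wrist_force: [1.2, 0.9, -0.2]
finger_gap: 84.8
finger_force: 0.0
```

```bash
python3 - <<'E'
from h import *
import cv2
cv2.imwrite("pics/w2.png",manip.camera('wrist')[:,:,::-1])
E
```

```text
(no output)
```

View pics/w2.png

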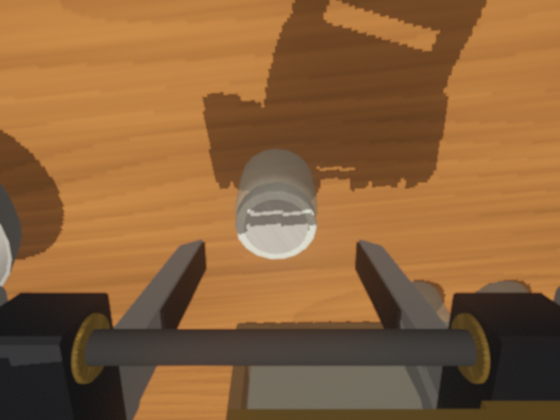

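The wrist picture shows jar A centred between the open fingers at about (277,215), with the bin at the bottom edge and the bowl at the left.

>>> servo_tool(
  rows=[
    [0, 0, 0, 0, 0, -29, 0.1],
    [0, 0, 0, 0, 0, -29, 0.1],
    [0, 0, 0, 0, 0, -20, 0.1],
    [0, 0, 0, 0, 0, -6, 0.1],
    [0, 0, 0, 0, 0, 0, 0.1],
    [0, 0, 0, 0, 0, 0, 0.25],
    [0, 0, 0, 0, 0, 0, 0.35],
    [0, 0, 0, 0, 0, 0, 0.42],
    [0, 0, 0, 0, 0, 0, 0.42],
    [0, 0, 0, 0, 0, 0, 0.42],
  ],
  grip_force=4,
)

```text
clock: 18.32
eef_pos: [488.8, -102.0, 14.2]
eef_rot: [3.14, 0.264, 3.036]
wrist_force: [-0.6, -0.5, 6.8]
finger_gap: 57.9
finger_force: 4.0
```

>>> servo_tool(
  rows=[
    [0, 0, 0, 6, 1.1, 0, 0.42],
    [0, 0, 0, 12, 2.2, 0, 0.42],
    [0, 0, 0, 12, 2.2, 0, 0.42],
    [0, 0, 0, 12, 2.2, 0, 0.42],
    [0, 0, 0, 12, 2.2, 0, 0.42],
    [0, 0, 0, 12, 2.2, 0, 0.42],
    [0, 0, 0, 12, 2.2, 0, 0.42],
    [0, 0, 0, 12, 2.2, 0, 0.42],
    [0, 0, 0, 12, 2.2, 0, 0.42],
    [0, 0, 0, 12, 2.2, 0, 0.42],
    [0, 0, 0, 12, 2.2, 0, 0.42],
    [0, 0, 0, 12, 2.2, 0, 0.42],
    [0, 0, 0, 2, 0.4, 0, 0.42],
    [0, 0, 0, 0, 0, 0, 0.42],
  ],
)

```text
clock: 20.08
eef_pos: [628.6, -76.0, 13.6]
eef_rot: [3.14, 0.263, 3.036]
wrist_force: [0.2, 0.6, -0.6]
finger_gap: 57.8
finger_force: 4.0
```

>>> servo_tool(
  rows=[
    [0, 0, 0, 1.5, 0, 0, 0.42],
    [0, 0, 0, 1, 0, 0, 0.42],
    [0, 0, 0, 0, 0, 0, 0.42],
  ],
)

```text
clock: 20.45
eef_pos: [630.4, -76.1, 13.4]
eef_rot: [3.14, 0.262, 3.036]
wrist_force: [-4.9, -0.0, 2.2]
finger_gap: 57.8
finger_force: 4.0
```

>>> servo_tool(
  rows=[
    [0, 0, 0, 1.5, 0, 0, 0.42],
    [0, 0, 0, 0, 0, 0, 0.42],
  ],
)

```text
clock: 20.7
eef_pos: [632.0, -76.1, 13.4]
eef_rot: [3.14, 0.262, 3.036]
wrist_force: [-3.9, -0.5, 1.2]
finger_gap: 58.1
finger_force: 4.0
```

>>> servo_tool(
  rows=[
    [0, 0, 0, -1, 0, 0, 0.36],
    [0, 0, 0, 0, 0, 0, 0.25],
    [0, 0, 0, 0, 0, 0, 0.2],
    [0, 0, 0, 0, 0, 20, 0.2],
    [0, 0, 0, 0, 0, 30, 0.2],
    [0, 0, 0, 0, 0, 30, 0.2],
    [0, 0, 0, -30, 0, 15, 0.2],
    [0, 0, 0, -40, -10, 15, 0.2],
    [0, 0, 0, -40, -30, 10, 0.2],
    [0, 0, 0, -40, -30, 0, 0.2],
    [0, 0, 0, -30, -30, 0, 0.2],
    [0, 0, 0, -30, -30, 0, 0.2],
    [0, 0, 0, 0, 0, 0, 0.2],
  ],
)

```text
clock: 22.32
eef_pos: [420.4, -207.6, 134.1]
eef_rot: [3.14, 0.264, 3.033]
wrist_force: [0.3, 0.2, 0.2]
finger_gap: 75.2
finger_force: 0.0
```

```bash
python3 - <<'E'
from h import *
import cv2
a=manip.camera('side')[130:280,190:390,::-1]; b=manip.camera('scene')[140:320,225:355,::-1]
a=cv2.resize(a,None,fx=3,fy=3,interpolation=cv2.INTER_CUBIC)[:450,:410];b=cv2.resize(b,None,fx=3,fy=3,interpolation=cv2.INTER_CUBIC)[:450]
cv2.imwrite("pics/c4.png",cv2.hconcat([a,b]))
E
```

```text
(no output)
```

View pics/c4.png

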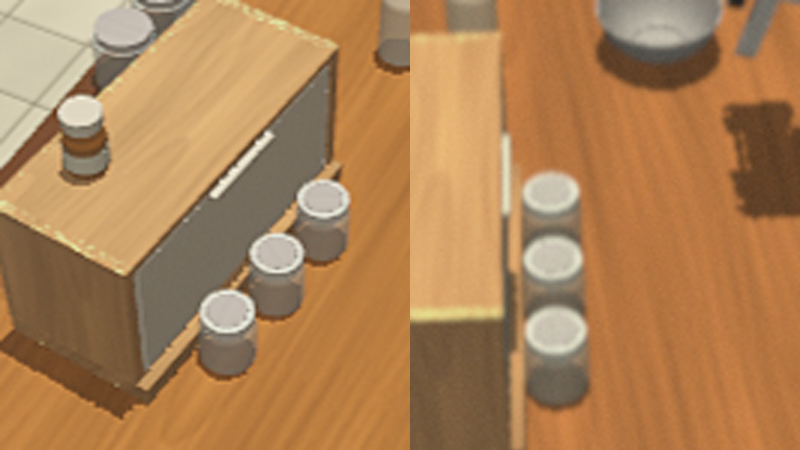

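The picture shows the three jars in an even row touching the plinth with the bin shut. Caps are at (228,312), (277,254) and (323,200) in the side half, and (556,332), (553,259) and (551,193) in the scene half.

```bash
python3 - <<'E'
from h import *
for n,l,o in(('side',[(228,312),(277,254),(323,200)],(190,130)),('scene',[(146,332),(143,259),(141,193)],(225,140))):
    p=np.array([bp(n,(u+.5)/3-.5+o[0],(v+.5)/3-.5+o[1],69,1) for u,v in l]); print(p.tolist(),np.linalg.norm(np.diff(p,axis=0),axis=1))
print(manip.sign_off())
E
```

```text
[[642.2, 99.9], [633.8, 13.2], [625.2, -73.1]] [87.10596994 86.72744664]
[[645.6, 104.7], [637.0, 16.7], [627.8, -70.1]] [88.41922868 87.28619593]
the job is handed in; nothing more can be done
None
```

The bin is shut and the three jars stand upright in a straight row against the plinth, 87–88 mm centre to centre (gaps of about 29 mm). I handed the job in at about 22 s on the clock, and no verdict came back.

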